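# Stir the humidity balls at the cataloguing desk

## Task

The glazed clay humidity balls in the blue bowl have sat in one place too long and need turning over. Take the wooden stirring rod from its cork coaster and, with its foot down near the floor of the bowl, stir the balls round with at least three full turns, clockwise seen from above, so that most of them come to lie in new places. Keep every ball in the bowl, leave the bowl and the other things on the desk where they are, and stand the rod upright on the cork coaster again.

Things in the scene. Friction and masses are not known exactly. Their poses are not given: they have to be found in the camera images.
- bowl: Round blue stoneware bowl (1.2 kg, loose), 140 mm across the rim, 62 mm high, nearly upright walls 6 mm thick. Flat inner floor, 60 mm in radius, 8 mm above the origin; inner radius at the rim 64 mm. Turning the rod's centre round a circle of about 60 mm diameter shifts the balls well; wider ones wedge them on the wall. Origin: centre of its underside, z up; its yaw does not show.
- stirrer: Turned wooden stirring rod, like a slim pestle, standing upright on its own flat foot on the cork coaster. 150 mm tall, about 60 g. Foot: 28 mm diameter (24 mm flat underside), up to 22 mm high, then tapering to a round handle of 18 mm diameter from 34 to 138 mm height, narrowing to a 12 mm flat top. Origin: centre of the foot's underside; z runs up the handle.
- coaster: Round cork coaster, 110 mm diameter, 6 mm thick, fixed to the table; the stirrer stands on it. Origin: centre of its underside, so its top is 6 mm above the origin.
- lens: Black camera lens standing upright on the table, 64 mm diameter, 60 mm tall; a bystander. Origin: centre of its underside.
- binoculars: Black binoculars lying flat, 110 mm long along x, 112 mm wide, 48 mm high; a bystander. Origin: centre of the underside.
- tape: Yellow and black tape measure lying on its side, 72 x 70 x 36 mm with a short blade end sticking out 20 mm at +x; a bystander. Origin: centre of the underside.
- mug: White mug, 78 mm diameter, 90 mm high, handle at +y; a bystander. Origin: centre of the underside.
- white0: One of three white smooth glazed clay balls in the bowl, 28 mm diameter, 18 g. Origin: its centre. At the start the three white ones lie near the wall on one side of the bowl and the three terracotta ones on the other side, facing them; the middle of the floor is free.
- white1: One of three white smooth glazed clay balls in the bowl, 28 mm diameter, 18 g. Origin: its centre. At the start the three white ones lie near the wall on one side of the bowl and the three terracotta ones on the other side, facing them; the middle of the floor is free.
- white2: One of three white smooth glazed clay balls in the bowl, 28 mm diameter, 18 g. Origin: its centre. At the start the three white ones lie near the wall on one side of the bowl and the three terracotta ones on the other side, facing them; the middle of the floor is free.
- clay0: One of three terracotta smooth glazed clay balls in the bowl, 28 mm diameter, 18 g. Origin: its centre. At the start the three white ones lie near the wall on one side of the bowl and the three terracotta ones on the other side, facing them; the middle of the floor is free.
- clay1: One of three terracotta smooth glazed clay balls in the bowl, 28 mm diameter, 18 g. Origin: its centre. At the start the three white ones lie near the wall on one side of the bowl and the three terracotta ones on the other side, facing them; the middle of the floor is free.
- clay2: One of three terracotta smooth glazed clay balls in the bowl, 28 mm diameter, 18 g. Origin: its centre. At the start the three white ones lie near the wall on one side of the bowl and the three terracotta ones on the other side, facing them; the middle of the floor is free.
Things that resemble listed ones, but are neither listed nor needed, are in the scene too. What is meant by the stirrer is not green, and is the smaller of those in its own colour.

How it is judged:
By the outcome, as a careful person would: the job done as asked, in the order asked, and still so for the second after the job is handed in, with the robot touching nothing.
It also fails if it takes over 67 s, if anything falls off the work surface, if the arm or the gripper's body presses on something with over 40 N, if the wrist force passes 120 N, or if a joint passes its speed limit or range.

## Robot

A 7-joint arm with a two-finger parallel gripper is mounted at the origin on the work surface. World frame = base frame: x ahead of the robot, y to its left, z up, the work surface at z = 0. Lengths are in m, angles in rad, forces in N, time in s.
With the tool pointing down it reaches from about 0.425 to 0.975 m from the base axis. Payload 16.7 kg.
Tool frame: the origin (TCP) lies midway between the tips of the shut fingers; the grasp point (between the pads) lies 19 mm behind it; z points along the fingers, y is the direction in which the jaws open and shut (so a half turn about z gives the same grasp; the last joint's range is limited). The gripper opens to 85 mm and grips with 20 to 120 N. Pads are 22 mm wide; open, the fingers measure 114 mm over their backs; the gripper's body (76 mm by 85 mm) begins 54 mm behind the grasp point. The pads swing forward as they close: fully open they stand 13 mm farther back than shut.
Start: joints at [1.077, 0.426, 0.074, 1.606, -0.034, 1.111, -0.067], TCP at [0.228, -0.635, 0.231] pointing down, gripper open.
Joint ranges: [-2.85, 2.85], [-0.5, 2.14], [-1.23, 1.37], [0.21, 2.46], [-1.02, 4.16], [0.16, 2.05], [-2.73, 2.73]. Speed limits (rad/s): [1.89, 1.89, 2.39, 2.39, 3.01, 3.01, 3.01].

## Interface

Orientations are given as a unit quaternion [x, y, z, w].
In Python, from plant import sense, read_camera, get_calibration, finish_job gives the robot as it stands.
- The arm moves only by the tool play_rows, never from a script. Its argument "increments" is one flat list of numbers, 6 for each row, row after row: the shift along the tool's x, y, z in units of 30 mm (1.0 is 30 mm), then the turn, a rotation vector about the tool's x, y, z in rad. In form: [dx, dy, dz, ax, ay, az, dx, dy, dz, ax, ay, az, ...]. A call has exactly 10 rows; each row is the pose to reach, as a shift and turn from the pose commanded when the call began, along the tool's axes at that moment; what a row does not reach only later rows make up. A row lasts 1/8 s, in which the tool goes at most 62.5 mm and 10.7 degrees, less where a joint would pass 70% of its speed; a pose out of reach is approached as far as the arm can. A call with a gripper value outside its range is refused whole. "fingers" is the closure, from 0 (fully open) to 1 (shut), set as the call begins (left out, the last holds). The fingers move at their own pace and stop on an object; the grip force is fixed at half the most. Time passes only in rows, so rows that repeat a pose let the fingers close, or fill a call up. It gives the time, the measured TCP pose, the force and the opening at its end, in the units of the state.
- sense(): the state, without advancing time (a new reading comes with each control period).
- read_camera(name): name is "side" or "top" or "wrist"; returns the picture (480x640x3 uint8, blue, green, red); there is no depth.
- get_calibration(name): a dict with "K" (3x3 intrinsics, pixels), "pose" (4x4, takes a point from camera to world coordinates). Camera axes: x right, y down, z forward; pixel columns grow to the right and rows downward; lengths in m; the calibration is good to about 2 mm. The wrist camera is an equidistant fisheye: a pixel r from the principal point sees the ray r / f radians off the axis. A picture is of the moment at which its call begins: read the wrist's pose just before it. get_calibration takes no time and is no camera call; for the wrist camera it gives the pose at the moment of the call.
- finish_job(): hands the job in, once; it reports no verdict.
The state is a dict: "t": time; "qpos": joint angles; "joint_velocities": joint speeds; "tau": joint torques, N m; "tcp_pos": TCP position; "orientation": TCP orientation; "contact_force": force on the tool from outside, world axes, zero at the start; "moment": the same for the moment, N m; "width": opening from 0.0 (shut) to 1.0 (fully open).
Only numpy, scipy, OpenCV 4.12 (cv2) and the standard library are available. Lean on these libraries where they do the work, as an engineer would, in place of code of your own. Each camera call takes 0.05 s, during which the arm holds its last target. There are 200 camera calls.

## Working session

There is one attempt and no reset: what is moved stays moved. The work goes in short steps, Python scripts to look and compute and a tool call to move; the robot and the scene stay as the last step left them, time stands still between calls to the robot, and variables do not carry over. Pictures are saved under pics/ and viewed, about 8 in all and at most 12, crops included, and the job is handed in when it is done.

Besides the shell and the picture viewer there is one more tool, called after "Emit:" as name(argument=value, ...), one argument or row to a line, values as JSON. play_rows: Moves the arm, as the interface text tells. Its arguments: {"type":"object","properties":{"increments":{"type":"array"},"fingers":{"type":"number"}},"required":["increments"]}

```bash
mkdir -p pics
python3 - <<'E'
from plant import *
import cv2,numpy as np
s=sense();print(s)
for n in("top","side"):
    c=get_calibration(n);print(n,np.round(c["K"],1).tolist(),np.round(c["pose"],4).tolist())
    cv2.imwrite(f"pics/{n}0.png",read_camera(n))
E
```

```text
{'t': 0.0, 'qpos': array([ 1.07648531,  0.42675494,  0.07386126,  1.60661501, -0.03411565,
        1.11081319, -0.06708573]), 'joint_velocities': array([-2.96407100e-04,  2.11415997e-06, -2.11091459e-03, -1.35196851e-04,
       -3.07862665e-04, -1.12136572e-03, -8.42691477e-04]), 'tau': array([ 7.58007100e-04, -9.49816847e+01,  3.76084685e+00, -4.63504028e+01,
        1.91953406e-02,  1.02536808e-02,  2.77274694e-05]), 'tcp_pos': array([ 0.22799143, -0.63488639,  0.23059208]), 'orientation': array([ 9.85177648e-01,  1.71535881e-01, -1.58398274e-04, -6.46176983e-04]), 'contact_force': array([ 0.59791263, -0.64756424,  0.10428734]), 'moment': array([-0.00156835, -0.00312296,  0.00780414]), 'width': 0.9983157334317402}
top [[450.9, 0.0, 315.5], [0.0, 450.9, 237.0], [0.0, 0.0, 1.0]] [[-0.0068, -0.9986, 0.0524, 0.5327], [-0.9999, 0.0076, 0.0135, 0.002], [-0.0139, -0.0523, -0.9985, 1.2197], [0.0, 0.0, 0.0, 1.0]]
side [[462.9, 0.0, 321.4], [0.0, 462.9, 237.7], [0.0, 0.0, 1.0]] [[0.9923, -0.0745, 0.0992, 0.5048], [-0.124, -0.6198, 0.7749, -0.7805], [0.0037, -0.7812, -0.6242, 0.6823], [0.0, 0.0, 0.0, 1.0]]
```

View pics/top0.png

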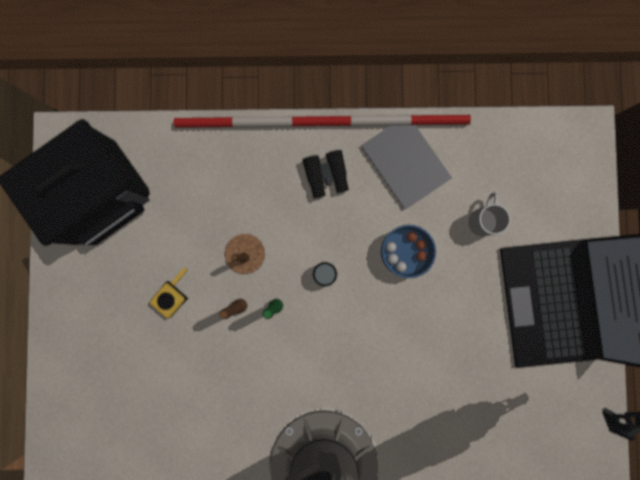

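View pics/side0.png

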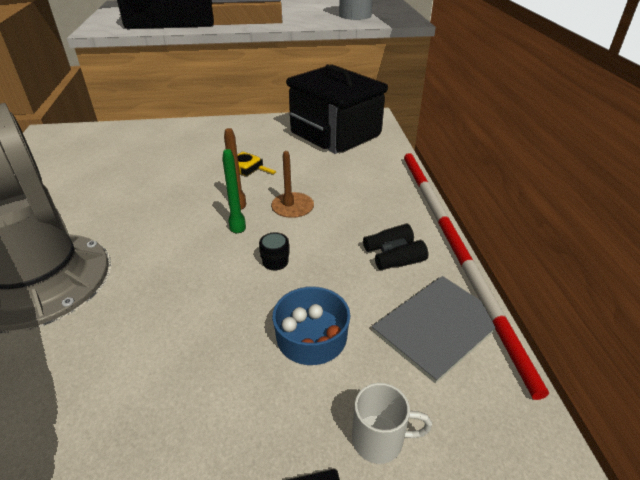

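The top view shows the coaster at (244,254) with the small rod at (240,258), the bowl at (408,251), the lens at (324,273), and the taller brown and green decoys at (233,309) and (273,308). The side view shows the rod running from its foot at (288,203) to its top at (287,152).

```bash
cat > h.py <<'E'
from plant import *
import cv2,numpy as np
from scipy.spatial.transform import Rotation as R
def ray(n,u,v,z,c=None):
    c=c or get_calibration(n);K=c["K"];P=np.array(c["pose"])
    d=P[:3,:3]@np.linalg.solve(K,[u,v,1.]);o=P[:3,3]
    return o+d*(z-o[2])/d[2]
def cnt(m):
    m=cv2.morphologyEx(m.astype(np.uint8),cv2.MORPH_CLOSE,np.ones((3,3)))
    return sorted(cv2.findContours(m,cv2.RETR_EXTERNAL,cv2.CHAIN_APPROX_NONE)[0],key=cv2.contourArea,reverse=True)
E
python3 - <<'E'
from h import *
for n in("top","side"):
    im=cv2.imread(f"pics/{n}0.png");h,s,v=cv2.split(cv2.cvtColor(im,cv2.COLOR_BGR2HSV))
    c=[x for x in cnt((h>100)&(h<125)&(s>90)&(v>40)) if cv2.contourArea(x)>200][0]
    if n=="top":
        w=np.array([ray(n,*p[0],.062)[:2] for p in cv2.convexHull(c)])
        (e,r)=cv2.minEnclosingCircle(w.astype(np.float32));print("bowl",e,r)
    m=(h<16)&(s>90); roi=np.zeros_like(m)
    if n=="top": roi[225:285,210:275]=1
    else: roi[145:225,262:320]=1
    for x in cnt(m&roi)[:2]:
        w=np.array([ray(n,*p[0],.006)[:2] for p in cv2.convexHull(x)]).astype(np.float32)
        print(n,"coaster",cv2.boundingRect(x),cv2.minEnclosingCircle(w))
    rod=m&roi&(v<105)&(s>140)
    for x in cnt(rod)[:2]: print(n,"rod",cv2.boundingRect(x),cv2.contourArea(x))
    y0,y1,x0,x1=(215,350,200,335) if n=="top" else (140,235,230,330)
    cv2.imwrite(f"pics/{n}crop.png",cv2.resize(im[y0:y1,x0:x1],None,fx=4,fy=4,interpolation=cv2.INTER_CUBIC))
a=cv2.imread("pics/topcrop.png");b=cv2.imread("pics/sidecrop.png")
o=np.zeros((a.shape[0],a.shape[1]+b.shape[1],3),np.uint8);o[:,:a.shape[1]]=a;o[:b.shape[0],a.shape[1]:]=b
cv2.imwrite("pics/crops.png",cv2.resize(o,(800,int(800*o.shape[0]/o.shape[1]))));print(o.shape)
E
```

```text
bowl (0.5551855564117432, -0.2185913473367691) 0.067357137799263
top coaster (225, 235, 39, 38) ((0.5530967712402344, 0.21130096912384033), 0.05266200378537178)
top rod (244, 258, 1, 1) 0.0
top rod (237, 258, 1, 1) 0.0
side coaster (271, 151, 43, 66) ((0.5594088435173035, 0.32275038957595825), 0.17147581279277802)
side rod (277, 153, 17, 53) 310.5
(540, 940, 3)
```

View pics/crops.png

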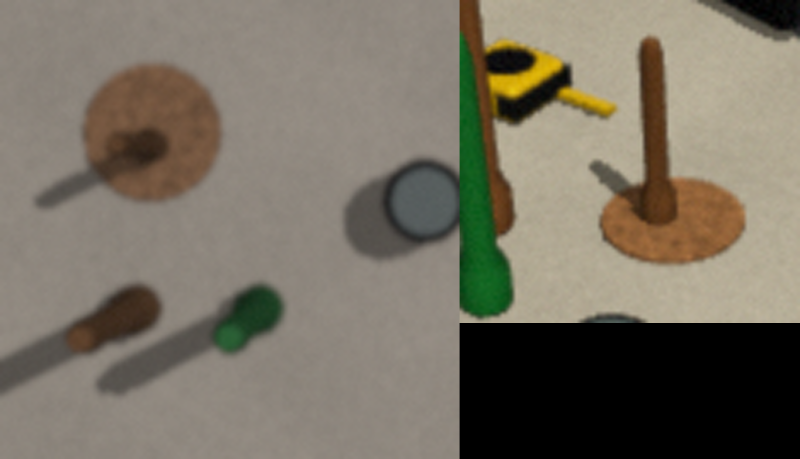

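```bash
cat >> h.py <<'E'
def go(t,yaw=0.):
    "increments (units of 30 mm, rad) from the present pose to TCP t, tool down, tool x at yaw"
    s=sense();q=R.from_quat(s["orientation"]);g=R.from_euler("z",yaw)*R.from_quat([1,0,0,0])
    print("t %.2f"%s["t"],"tcp",s["tcp_pos"].round(4),"->",t,"inc",(q.inv().apply(np.array(t)-s["tcp_pos"])/.03).round(3),(q.inv()*g).as_rotvec().round(3),"w %.3f"%s["width"],"F",s["contact_force"].round(1))
E
python3 - <<'E'
from h import *
print("rod top/top",ray("top",234.7,257.3,.156),"foot",ray("top",244.6,257.6,.015))
print("side top",ray("side",285.8,151.8,.156),"foot",ray("side",288.2,202,.006))
im=cv2.imread("pics/side0.png");h,s,v=cv2.split(cv2.cvtColor(im,cv2.COLOR_BGR2HSV))
c=max(cnt((h>100)&(h<125)&(s>90)&(v>40)),key=cv2.contourArea);print("bowl side",cv2.boundingRect(c))
for z in(.062,0): print(cv2.minEnclosingCircle(np.array([ray("side",*p[0],z)[:2] for p in c if (p[0][1]<325 if z else p[0][1]>345)]).astype(np.float32)))
print("big",ray("top",237,306,.01),"green",ray("top",276,304,.01),"lens",ray("top",324,273,.06),"bigtop",ray("top",224,314,.21))
go([.555,-.2,.30]); go([.545,.205,.27])
E
```

```text
rod top/top [0.54194137 0.20758185 0.156     ] foot [0.54218641 0.20827364 0.015     ]
side top [0.54494092 0.20680195 0.156     ] foot [0.54512635 0.21639218 0.006     ]
bowl side (273, 287, 77, 78)
((0.5579186677932739, -0.2233760505914688), 0.06848468631505966)
((0.5549818277359009, -0.24555709958076477), 0.05853794515132904)
big [0.41317645 0.22930051 0.01      ] green [0.41790998 0.12495164 0.01      ] lens [ 0.50096192 -0.00355557  0.06      ] bigtop [0.41537418 0.2207353  0.21      ]
t 0.10 tcp [ 0.2279 -0.635   0.2307] -> [0.555, -0.2, 0.3] inc [15.16  -9.965 -2.301] [-0.001  0.     0.345] w 1.002 F [ 0.3 -0.4  0.1]
t 0.10 tcp [ 0.2279 -0.635   0.2307] -> [0.545, 0.205, 0.27] inc [ 19.408 -22.782  -1.287] [-0.001  0.     0.345] w 1.002 F [ 0.3 -0.4  0.1]
```

Emit:
play_rows(
  increments=[2, -2.5, -3, 0, 0, 0.1, 4.3, -5, -5, 0, 0, 0.2, 4.3, -5, -5, 0, 0, 0.345, 4.3, -5, -5, 0, 0, 0.345, 15.2, -10, -3.3, 0, 0, 0.345, 15.2, -10, -3.3, 0, 0, 0.345, 15.2, -10, -2.3, 0, 0, 0.345, 15.2, -10, -2.3, 0, 0, 0.345, 15.2, -10, -2.3, 0, 0, 0.345, 15.2, -10, -2.3, 0, 0, 0.345],
  fingers=0,
)

```text
t: 1.35
tcp_pos: [0.557, -0.197, 0.2996]
orientation: [1.0, 0.0, -0.0, -0.0]
contact_force: [0.2, -2.2, -1.0]
width: 1.001
```

Run:
```python
from h import *
c=get_calibration("wrist");print(np.round(c["K"],1).tolist(),np.round(c["pose"],4).tolist());cv2.imwrite("pics/w1.png",read_camera("wrist"))
np.savez("w1.npz",K=c["K"],P=c["pose"])
```

```text
[[371.6, 0.0, 318.2], [0.0, 371.6, 241.4], [0.0, 0.0, 1.0]] [[-0.0005, -0.9448, -0.3277, 0.6425], [-1.0, 0.0003, 0.0005, -0.1965], [-0.0004, 0.3277, -0.9448, 0.4419], [0.0, 0.0, 0.0, 1.0]]
```

View pics/w1.png

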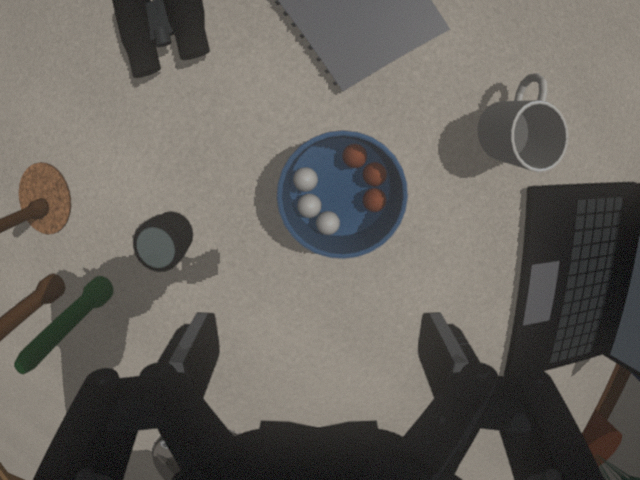

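Emit:
play_rows(
  increments=[-0.4, -2, 0, 0, 0, 0, -0.4, -4, 0, 0, 0, 0, -0.4, -6, 0, 0, 0, 0, -0.4, -8, 0, 0, 0, 0, -0.4, -10, 0, 0, 0, 0, -0.4, -12, 0, 0, 0, 0, -0.4, -13.5, 0, 0, 0, 0, -0.4, -13.5, 0, 0, 0, 0, -0.4, -13.5, 0, 0, 0, 0, -0.4, -13.5, 0, 0, 0, 0],
)

```text
t: 2.65
tcp_pos: [0.5443, 0.2048, 0.3003]
orientation: [1.0, -0.001, -0.0, 0.0]
contact_force: [0.1, -0.6, 0.2]
width: 1.002
```

Run:
```python
from h import *
c=get_calibration("wrist");cv2.imwrite("pics/w2.png",read_camera("wrist"))
np.savez("w2.npz",K=c["K"],P=c["pose"]); go([.543,.208,.13])
```

```text
t 2.70 tcp [0.5443 0.2049 0.3004] -> [0.543, 0.208, 0.13] inc [-0.043 -0.105  5.679] [ 0.    -0.    -0.002] w 0.999 F [ 0.2 -0.1  0.6]
```

View pics/w2.png

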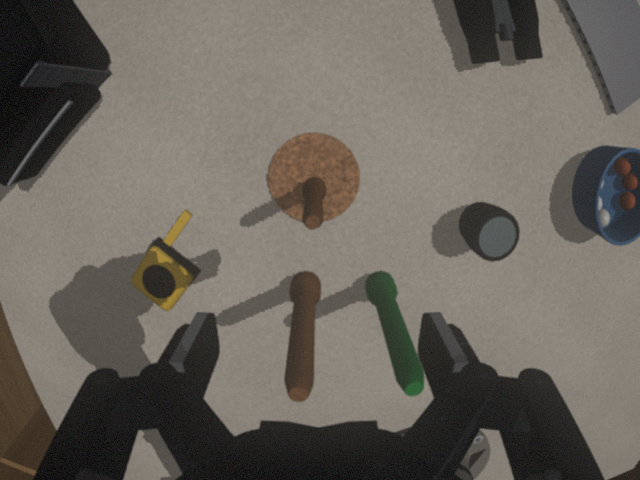

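Wrist view 1 shows the bowl rim centred near (343,194). Wrist view 2 shows the coaster at (313,178) and the rod from its foot at (314,188) to its top at (313,221).

```bash
cat >> h.py <<'E'
def wray(f,u,v,z):
    d=np.load(f);K=d["K"];P=d["P"];a=np.array([u-K[0,2],v-K[1,2]])/K[0,0];r=np.hypot(*a)
    k=P[:3,:3]@np.append(a/r*np.sin(r),np.cos(r));o=P[:3,3];return o+k*(z-o[2])/k[2]
E
python3 - <<'E'
from h import *
def circ(w):
    A=np.c_[2*w,np.ones(len(w))];s=np.linalg.lstsq(A,(w**2).sum(1),rcond=None)[0];return s[:2],np.sqrt(s[2]+s[:2]@s[:2])
im=cv2.imread("pics/w1.png");h,s,v=cv2.split(cv2.cvtColor(im,cv2.COLOR_BGR2HSV))
m=(h>95)&(h<125)&(s>90)&(v>30);m[:,:230]=0;m[:,440:]=0
c=cv2.convexHull(cnt(m)[0]);w=np.array([wray("w1.npz",*p[0],.062)[:2] for p in c]);print("bowl",circ(w))
im=cv2.imread("pics/w2.png");h,s,v=cv2.split(cv2.cvtColor(im,cv2.COLOR_BGR2HSV))
m=(h<18)&(s>70);r=np.zeros_like(m);r[125:235,255:370]=1
c=cnt(m&r)[0].reshape(-1,2);c=c[c[:,1]<205];w=np.array([wray("w2.npz",*p,.006)[:2] for p in c]);print("coaster",circ(w))
print("rod foot",wray("w2.npz",314,188,.02),"top",wray("w2.npz",313,221.5,.156))
E
```

```text
bowl (array([ 0.56410493, -0.20868328]), np.float64(0.04619370497448271))
coaster (array([0.5576642 , 0.21091529]), np.float64(0.05370560126098871))
rod foot [0.54852747 0.21018845 0.02      ] top [0.54731676 0.2095585  0.156     ]
```

Emit:
play_rows(
  increments=[0, -0.14, 1, 0, 0, 0, 0, -0.14, 2.2, 0, 0, 0, 0, -0.14, 3.4, 0, 0, 0, 0, -0.14, 4.6, 0, 0, 0, 0, -0.14, 5.6, 0, 0, 0, 0, -0.14, 6.3, 0, 0, 0, 0, -0.14, 6.65, 0, 0, 0, 0, -0.14, 6.65, 0, 0, 0, 0, -0.14, 6.65, 0, 0, 0, 0, -0.14, 6.65, 0, 0, 0],
)

```text
t: 3.95
tcp_pos: [0.5445, 0.2105, 0.1017]
orientation: [1.0, -0.0, 0.001, -0.0]
contact_force: [-0.3, 0.0, 0.6]
width: 1.001
```

Emit:
play_rows(
  increments=[0, 0, 0, 0, 0, 0, 0, 0, 0, 0, 0, 0, 0, 0, 0, 0, 0, 0, 0, 0, 0, 0, 0, 0, 0, 0, 0, 0, 0, 0, 0, 0, 0, 0, 0, 0, 0, 0, 0, 0, 0, 0, 0, 0, 0, 0, 0, 0, 0, 0, 0, 0, 0, 0, 0, 0, 0, 0, 0, 0],
  fingers=1,
)

```text
t: 5.2
tcp_pos: [0.5441, 0.2104, 0.101]
orientation: [1.0, -0.0, 0.0, -0.0]
contact_force: [-0.6, -2.0, 5.2]
width: 0.195
```

Run:
```python
from h import *
go([.557,-.221,.28])
for u,v in((343,131),(343,257),(278,194),(407,194)):print(wray("w1.npz",u,v,.062).round(4))
c=get_calibration("wrist");cv2.imwrite("pics/w3.png",read_camera("wrist"));np.savez("w3.npz",K=c["K"],P=c["pose"])
```

```text
t 5.20 tcp [0.5441 0.2104 0.101 ] -> [0.557, -0.221, 0.28] inc [ 0.435 14.38  -5.969] [-0. -0. -0.] w 0.195 F [-0.6 -2.   5.2]
[ 0.6287 -0.2213  0.062 ]
[ 0.4926 -0.2235  0.062 ]
[ 0.5632 -0.1542  0.062 ]
[ 0.5639 -0.2905  0.062 ]
```

View pics/w3.png

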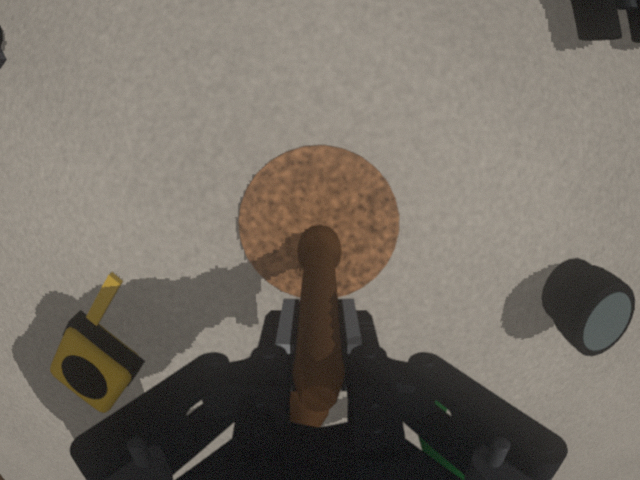

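Emit:
play_rows(
  increments=[0, 0, -0.8, 0, 0, 0, 0, 0, -2.4, 0, 0, 0, 0.1, 1, -4, 0, 0, 0, 0.2, 3, -5, 0, 0, 0, 0.3, 5, -5, 0, 0, 0, 0.45, 7, -5, 0, 0, 0, 0.45, 9, -5, 0, 0, 0, 0.45, 11, -5, 0, 0, 0, 0.45, 12.8, -5, 0, 0, 0, 0.45, 14.2, -5, 0, 0, 0],
)

```text
t: 6.5
tcp_pos: [0.5568, -0.218, 0.2505]
orientation: [1.0, -0.001, -0.0, -0.0]
contact_force: [1.4, 0.8, -0.1]
width: 0.199
```

Run:
```python
from h import *
print("rod foot at grasp",wray("w3.npz",320,247,.017))
im={n:read_camera(n) for n in("top","side","wrist")}
go([.558,-.221,.25])
a=im["wrist"][60:460,100:540]; b=cv2.resize(im["side"][220:380,230:400],None,fx=2.2,fy=2.2)
o=np.zeros((400,440+b.shape[1],3),np.uint8);o[:,:440]=a;o[:b.shape[0],440:]=b;cv2.imwrite("pics/w4.png",o)
c=get_calibration("wrist");np.savez("w4.npz",K=c["K"],P=c["pose"])
```

```text
rod foot at grasp [0.54732832 0.20989667 0.017     ]
t 6.65 tcp [ 0.5567 -0.2178  0.2501] -> [0.558, -0.221, 0.25] inc [0.043 0.107 0.005] [-0.     0.001 -0.004] w 0.192 F [-0.2  1.1  0.1]
```

View pics/w4.png

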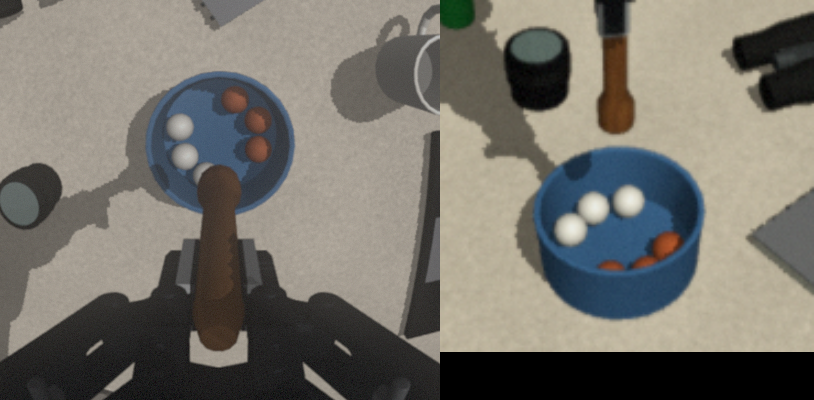

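Run:
```python
from h import *
for u,v in((321,132),(321,274),(247,203),(395,203)):print("rim",wray("w4.npz",u,v,.062).round(4))
for u,v in((179,126),(184,156),(203,175),(235,100),(258,120),(258,149)):print("ball",wray("w4.npz",u+100,v+60,.022).round(4))
print("foot",wray("w4.npz",318,249,.167))
```

```text
rim [ 0.629  -0.2199  0.062 ]
rim [ 0.4939 -0.2196  0.062 ]
rim [ 0.5653 -0.1515  0.062 ]
rim [ 0.5647 -0.2882  0.062 ]
ball [ 0.5732 -0.1775  0.022 ]
ball [ 0.5416 -0.1817  0.022 ]
ball [ 0.5208 -0.201   0.022 ]
ball [ 0.5993 -0.2341  0.022 ]
ball [ 0.5791 -0.2574  0.022 ]
ball [ 0.5487 -0.2581  0.022 ]
foot [ 0.55874645 -0.21704777  0.167     ]
```

Emit:
play_rows(
  increments=[0.08, 0.1, 0.4, 0, 0, 0, 0.08, 0.1, 1.2, 0, 0, 0, 0.08, 0.1, 2, 0, 0, 0, 0.08, 0.1, 2.8, 0, 0, 0, 0.08, 0.1, 3.5, 0, 0, 0, 0.08, 0.1, 4.1, 0, 0, 0, 0.08, 0.1, 4.5, 0, 0, 0, 0.08, 0.1, 4.7, 0, 0, 0, 0.08, 0.1, 4.8, 0, 0, 0, 0.08, 0.1, 4.8, 0, 0, 0],
)

```text
t: 7.9
tcp_pos: [0.56, -0.2186, 0.1071]
orientation: [1.0, -0.0, 0.0, 0.0]
contact_force: [0.7, -0.3, -0.3]
width: 0.199
```

Emit:
play_rows(
  increments=[0.1, -0.05, 0, 0, 0, 0, 0.25, -0.12, 0, 0, 0, 0, 0.4, -0.2, 0, 0, 0, 0, 0.55, -0.28, 0, 0, 0, 0, 0.7, -0.36, 0, 0, 0, 0, 0.82, -0.42, 0, 0, 0, 0, 0.89, -0.4, 0, 0, 0, 0, 0.95, -0.29, 0, 0, 0, 0, 0.99, -0.16, 0, 0, 0, 0, 1, 0, 0, 0, 0, 0],
)

```text
t: 9.15
tcp_pos: [0.5895, -0.2188, 0.1067]
orientation: [1.0, -0.0, -0.0, -0.0]
contact_force: [-4.3, 4.8, 1.1]
width: 0.194
```

Emit:
play_rows(
  increments=[-0.05, 0.31, 0, 0, 0, 0, -0.19, 0.59, 0, 0, 0, 0, -0.41, 0.81, 0, 0, 0, 0, -0.69, 0.95, 0, 0, 0, 0, -1, 1, 0, 0, 0, 0, -1.31, 0.95, 0, 0, 0, 0, -1.59, 0.81, 0, 0, 0, 0, -1.81, 0.59, 0, 0, 0, 0, -1.95, 0.31, 0, 0, 0, 0, -2, 0, 0, 0, 0, 0],
)

```text
t: 10.4
tcp_pos: [0.5305, -0.2198, 0.1076]
orientation: [1.0, -0.001, 0.001, 0.001]
contact_force: [5.0, -6.0, -0.8]
width: 0.195
```

Run:
```python
from h import *
im={n:read_camera(n) for n in("side","wrist")}
go([.5592,-.2208,.106])
a=im["wrist"][60:460,100:540]; b=cv2.resize(im["side"][220:380,230:400],None,fx=2.2,fy=2.2)
o=np.zeros((400,440+b.shape[1],3),np.uint8);o[:,:440]=a;o[:b.shape[0],440:]=b;cv2.imwrite("pics/w5.png",o)
```

```text
t 10.50 tcp [ 0.5304 -0.2187  0.1074] -> [0.5592, -0.2208, 0.106] inc [0.961 0.071 0.05 ] [ 0.001 -0.002  0.   ] w 0.198 F [ 2.6 -2.5 -0.8]
```

View pics/w5.png

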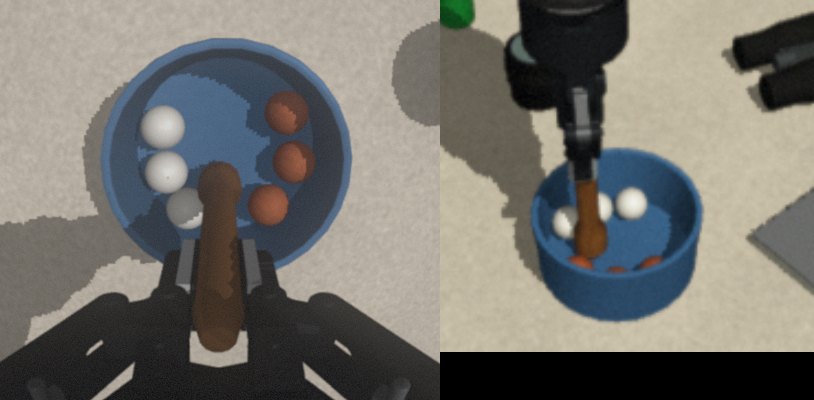

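```bash
cat >> h.py <<'E'
def bowlbox():
    im=read_camera("side");h,s,v=cv2.split(cv2.cvtColor(im,cv2.COLOR_BGR2HSV))
    c=max(cnt((h>100)&(h<125)&(s>90)&(v>40)),key=cv2.contourArea)
    t=read_camera("top");h,s,v=cv2.split(cv2.cvtColor(t,cv2.COLOR_BGR2HSV))
    d=max(cnt((h>100)&(h<125)&(s>90)&(v>40)),key=cv2.contourArea)
    return cv2.boundingRect(c),cv2.boundingRect(d)
E
python3 - <<'E'
from h import *
c=get_calibration("wrist");np.savez("w5.npz",K=c["K"],P=c["pose"])
for u,v in((228,38),(103,158),(352,158)):print("rim",wray("w5.npz",u+100,v+60,.062).round(4))
for u,v in((163,127),(166,172),(186,208),(287,112),(293,160),(268,205)):print("ball",wray("w5.npz",u+100,v+60,.022).round(4))
print("foot",wray("w5.npz",318,245,.025))
print(bowlbox())
for n in("side","top"):
    im=cv2.imread(f"pics/{n}0.png");h,s,v=cv2.split(cv2.cvtColor(im,cv2.COLOR_BGR2HSV));print(cv2.boundingRect(max(cnt((h>100)&(h<125)&(s>90)&(v>40)),key=cv2.contourArea)))
E
```

```text
rim [ 0.6258 -0.2229  0.062 ]
rim [ 0.5643 -0.1557  0.062 ]
rim [ 0.5643 -0.2913  0.062 ]
ball [ 0.5731 -0.1835  0.022 ]
ball [ 0.5435 -0.1843  0.022 ]
ball [ 0.5183 -0.1966  0.022 ]
ball [ 0.5828 -0.261   0.022 ]
ball [ 0.5516 -0.2664  0.022 ]
ball [ 0.5203 -0.2514  0.022 ]
foot [ 0.5356362  -0.21795209  0.025     ]
((271, 287, 77, 78), (382, 228, 39, 43))
(273, 287, 77, 78)
(382, 226, 53, 51)
```

Emit:
play_rows(
  increments=[-0.01, -0.26, 0, 0, 0, 0, 0.08, -0.49, 0, 0, 0, 0, 0.24, -0.66, 0, 0, 0, 0, 0.52, -0.8, 0, 0, 0, 0, 0.83, -0.85, 0, 0, 0, 0, 1.14, -0.8, 0, 0, 0, 0, 1.42, -0.66, 0, 0, 0, 0, 1.64, -0.44, 0, 0, 0, 0, 1.78, -0.16, 0, 0, 0, 0, 1.83, 0.15, 0, 0, 0, 0],
)

```text
t: 11.85
tcp_pos: [0.5848, -0.2233, 0.1066]
orientation: [1.0, -0.0, -0.0, -0.0]
contact_force: [0.1, 0.1, -0.6]
width: 0.196
```

Run:
```python
from h import *
im={n:read_camera(n) for n in("side","wrist")}
go([.5592,-.2208,.106]);print(bowlbox())
c=get_calibration("wrist");np.savez("w6.npz",K=c["K"],P=c["pose"])
a=im["wrist"][60:460,100:540]; b=cv2.resize(im["side"][220:380,230:400],None,fx=2.2,fy=2.2)
o=np.zeros((400,440+b.shape[1],3),np.uint8);o[:,:440]=a;o[:b.shape[0],440:]=b;cv2.imwrite("pics/w6.png",o)
```

```text
t 11.95 tcp [ 0.5845 -0.2243  0.1067] -> [0.5592, -0.2208, 0.106] inc [-0.844 -0.115  0.023] [ 0.     0.    -0.002] w 0.196 F [0.  0.8 0.4]
((269, 285, 77, 76), (379, 236, 38, 44))
```

View pics/w6.png

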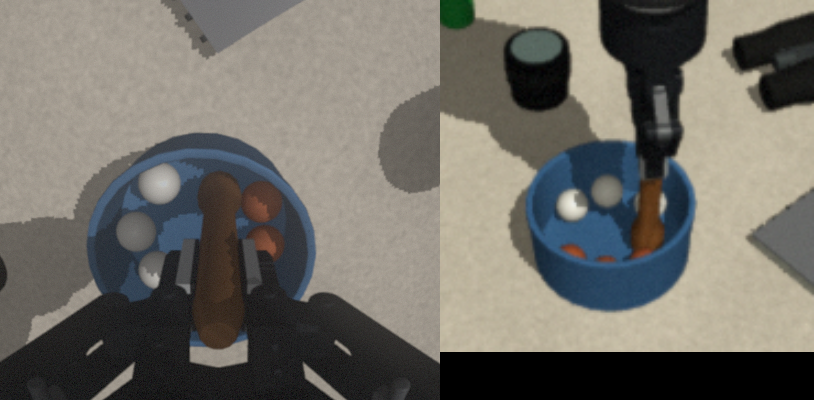

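Run:
```python
from h import *
for u,v in((200,149),(88,240),(315,240)):print("rim",wray("w6.npz",u+100,v+60,.062).round(4))
for u,v in((159,184),(136,232),(155,270),(262,202),(266,243)):print("ball",wray("w6.npz",u+100,v+60,.022).round(4))
# side: bowl rim shift via box at rim height
a=ray("side",273+38,287,.062);b=ray("side",269+38,285,.062);print("side shift",(b-a).round(4))
```

```text
rim [ 0.6229 -0.213   0.062 ]
rim [ 0.5683 -0.1449  0.062 ]
rim [ 0.5689 -0.2788  0.062 ]
ball [ 0.5895 -0.1837  0.022 ]
ball [ 0.5541 -0.1652  0.022 ]
ball [ 0.5231 -0.1763  0.022 ]
ball [ 0.5768 -0.2514  0.022 ]
ball [ 0.5458 -0.2557  0.022 ]
side shift [-0.007   0.0063  0.    ]
```

Emit:
play_rows(
  increments=[-0.08, 0.39, 0, 0, 0, 0, -0.29, 0.63, 0, 0, 0, 0, -0.56, 0.79, 0, 0, 0, 0, -0.86, 0.88, 0, 0, 0, 0, -1.18, 0.88, 0, 0, 0, 0, -1.48, 0.79, 0, 0, 0, 0, -1.75, 0.63, 0, 0, 0, 0, -1.96, 0.39, 0, 0, 0, 0, -2.09, 0.11, 0, 0, 0, 0, -2.15, -0.2, 0, 0, 0, 0],
)

```text
t: 13.3
tcp_pos: [0.5211, -0.2175, 0.1076]
orientation: [1.0, -0.0, 0.001, 0.001]
contact_force: [3.4, -7.0, 0.2]
width: 0.192
```

```bash
cat > st.py <<'E'
from h import *
from scipy.optimize import least_squares
def state():
    s=sense();c=get_calibration("wrist");im=read_camera("wrist");np.savez("cur.npz",K=c["K"],P=c["pose"])
    hsv=cv2.cvtColor(im,cv2.COLOR_BGR2HSV);h,sa,v=cv2.split(hsv)
    b=(h>95)&(h<125)&(sa>80)&(v>25)
    k=cnt(b)[0].reshape(-1,2)
    w=np.array([wray("cur.npz",*p,.062)[:2] for p in k]);
    # bowl centre: robust circle r=.069 on outer contour; reject gripper/ball gaps
    f=lambda p:np.hypot(*(w-p).T)-.0685
    best=least_squares(f,w.mean(0),loss="cauchy",f_scale=.0015).x
    r=f(best);print("t %.1f TCP"%s["t"],s["tcp_pos"].round(4),"F",s["contact_force"].round(1),"bowl(w)",best.round(4),"inl %.2f"%(abs(r)<.003).mean())
    hull=np.zeros(b.shape,np.uint8);cv2.fillPoly(hull,[cv2.convexHull(cnt(b)[0])],1)
    for nm,m in(("white",(sa<60)&(v>70)),("clay",((h<9)|(h>172))&(sa>150)&(v>60))):
        for x in cnt(m&(hull>0))[:4]:
            if cv2.contourArea(x)>150:
                (u,vv),rr=cv2.minEnclosingCircle(x);p=wray("cur.npz",u,vv,.022)[:2]-best
                print(nm,(p*1000).round(),"r %.0f ang %.0f"%(1000*np.hypot(*p),np.degrees(np.arctan2(p[1],p[0]))),"pxr %.0f"%rr)
    print("boxes",bowlbox())
state()
E
python3 st.py
```

```text
t 13.3 TCP [ 0.5211 -0.2175  0.1076] F [ 3.4 -7.   0.2] bowl(w) [ 0.5526 -0.2304] inl 0.62
white [-3. -3.] r 4 ang -138 pxr 114
white [-9. 41.] r 42 ang 102 pxr 45
white [-76.  -9.] r 77 ang -173 pxr 14
white [-72.  35.] r 80 ang 154 pxr 9
boxes ((268, 290, 78, 79), (385, 229, 37, 40))
```

Emit:
play_rows(
  increments=[0.36, -0.19, 0, 0, 0, 0, 0.54, -0.39, 0, 0, 0, 0, 0.78, -0.52, 0, 0, 0, 0, 1.05, -0.57, 0, 0, 0, 0, 1.32, -0.54, 0, 0, 0, 0, 1.57, -0.42, 0, 0, 0, 0, 1.77, -0.24, 0, 0, 0, 0, 1.9, 0, 0, 0, 0, 0, 1.95, 0.27, 0, 0, 0, 0, 1.92, 0.54, 0, 0, 0, 0],
)

```text
t: 14.7
tcp_pos: [0.5779, -0.2332, 0.1064]
orientation: [1.0, -0.0, -0.0, -0.0]
contact_force: [0.4, 0.1, -0.8]
width: 0.195
```

```bash
sed -i 's/^state()$/if __name__=="__main__": state()/; s/im=read_camera("wrist");/im=read_camera("wrist");cv2.imwrite("pics\/cur.png",im);/' st.py; python3 st.py
```

```text
t 14.7 TCP [ 0.5779 -0.2332  0.1064] F [ 0.4  0.1 -0.8] bowl(w) [ 0.5547 -0.2168] inl 0.44
white [25. 42.] r 49 ang 59 pxr 27
white [44.  6.] r 45 ang 8 pxr 28
white [-11.  44.] r 46 ang 104 pxr 21
white [-34.   5.] r 34 ang 171 pxr 27
boxes ((269, 286, 77, 77), (380, 228, 42, 51))
```

View pics/cur.png

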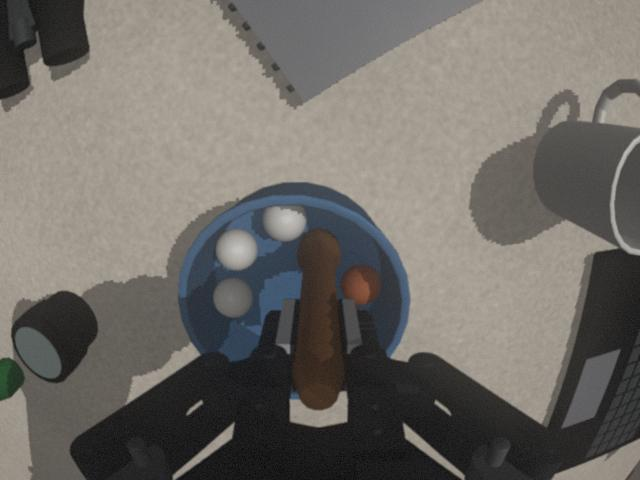

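Emit:
play_rows(
  increments=[-0.12, 0.25, 0, 0, 0, 0, -0.36, 0.38, 0, 0, 0, 0, -0.63, 0.43, 0, 0, 0, 0, -0.9, 0.4, 0, 0, 0, 0, -1.15, 0.28, 0, 0, 0, 0, -1.35, 0.1, 0, 0, 0, 0, -1.48, -0.14, 0, 0, 0, 0, -1.53, -0.41, 0, 0, 0, 0, -1.5, -0.68, 0, 0, 0, 0, -1.38, -0.93, 0, 0, 0, 0],
)

```text
t: 16.1
tcp_pos: [0.5372, -0.205, 0.1071]
orientation: [1.0, -0.0, 0.001, 0.0]
contact_force: [2.4, -1.3, -0.1]
width: 0.194
```

```bash
python3 st.py
```

```text
t 16.1 TCP [ 0.5372 -0.205   0.1071] F [ 2.4 -1.3 -0.1] bowl(w) [ 0.5515 -0.2221] inl 0.59
white [26. -3.] r 27 ang -6 pxr 99
white [-9. 45.] r 46 ang 102 pxr 25
white [-24. -66.] r 70 ang -110 pxr 57
white [-67.  -6.] r 67 ang -175 pxr 24
boxes ((268, 288, 77, 78), (382, 230, 29, 34))
```

Emit:
play_rows(
  increments=[0.18, -0.2, 0, 0, 0, 0, 0.42, -0.33, 0, 0, 0, 0, 0.69, -0.38, 0, 0, 0, 0, 0.96, -0.35, 0, 0, 0, 0, 1.21, -0.23, 0, 0, 0, 0, 1.41, -0.05, 0, 0, 0, 0, 1.54, 0.19, 0, 0, 0, 0, 1.59, 0.46, 0, 0, 0, 0, 1.56, 0.73, 0, 0, 0, 0, 1.44, 0.98, 0, 0, 0, 0],
)

```text
t: 17.5
tcp_pos: [0.5791, -0.2349, 0.1063]
orientation: [1.0, -0.0, -0.001, -0.0]
contact_force: [0.5, 0.8, -0.4]
width: 0.19
```

```bash
python3 st.py
```

```text
t 17.5 TCP [ 0.5791 -0.2349  0.1063] F [ 0.5  0.8 -0.4] bowl(w) [ 0.5529 -0.2137] inl 0.45
white [32. 38.] r 50 ang 50 pxr 33
white [ 3. 45.] r 45 ang 87 pxr 21
white [ 46. -11.] r 47 ang -13 pxr 23
white [-31.   0.] r 31 ang 179 pxr 27
boxes ((268, 285, 77, 76), (379, 239, 43, 41))
```

Emit:
play_rows(
  increments=[-0.1, 0.25, 0, 0, 0, 0, -0.36, 0.35, 0, 0, 0, 0, -0.63, 0.37, 0, 0, 0, 0, -0.89, 0.3, 0, 0, 0, 0, -1.12, 0.15, 0, 0, 0, 0, -1.29, -0.06, 0, 0, 0, 0, -1.39, -0.32, 0, 0, 0, 0, -1.41, -0.59, 0, 0, 0, 0, -1.34, -0.85, 0, 0, 0, 0, -1.19, -1.08, 0, 0, 0, 0],
)

```text
t: 18.9
tcp_pos: [0.5439, -0.2019, 0.1067]
orientation: [1.0, -0.0, -0.0, -0.0]
contact_force: [0.5, 0.9, -1.5]
width: 0.196
```

Emit:
play_rows(
  increments=[0.22, -0.17, 0, 0, 0, 0, 0.47, -0.27, 0, 0, 0, 0, 0.74, -0.29, 0, 0, 0, 0, 1, -0.22, 0, 0, 0, 0, 1.23, -0.07, 0, 0, 0, 0, 1.4, 0.15, 0, 0, 0, 0, 1.5, 0.4, 0, 0, 0, 0, 1.52, 0.67, 0, 0, 0, 0, 1.45, 0.93, 0, 0, 0, 0, 1.3, 1.16, 0, 0, 0, 0],
)

```text
t: 20.15
tcp_pos: [0.5826, -0.2371, 0.1063]
orientation: [1.0, -0.0, -0.001, -0.0]
contact_force: [-1.6, 1.2, -1.8]
width: 0.193
```

```bash
python3 st.py
```

```text
t 20.1 TCP [ 0.5826 -0.2371  0.1063] F [-1.6  1.2 -1.8] bowl(w) [ 0.5534 -0.2135] inl 0.46
white [40. 22.] r 45 ang 29 pxr 22
white [ 9. 46.] r 47 ang 79 pxr 21
white [ 38. -21.] r 44 ang -29 pxr 23
white [-28.  -2.] r 28 ang -176 pxr 27
boxes ((268, 285, 77, 76), (379, 234, 45, 46))
```

Emit:
play_rows(
  increments=[-0.1, -0.08, 0, 0, 0, 0, -0.25, -0.18, 0, 0, 0, 0, -0.4, -0.3, 0, 0, 0, 0, -0.55, -0.4, 0, 0, 0, 0, -0.7, -0.52, 0, 0, 0, 0, -0.85, -0.63, 0, 0, 0, 0, -1, -0.73, 0, 0, 0, 0, -1.07, -0.79, 0, 0, 0, 0, -1.07, -0.79, 0, 0, 0, 0, -1.07, -0.79, 0, 0, 0, 0],
)

```text
t: 21.55
tcp_pos: [0.5511, -0.2136, 0.1069]
orientation: [1.0, -0.0, 0.0, 0.0]
contact_force: [0.7, 0.0, -0.5]
width: 0.194
```

```bash
python3 st.py
python3 - <<'E'
from h import *
a=read_camera("wrist")[60:460,100:540]; b=cv2.resize(read_camera("side")[220:380,230:400],None,fx=2.2,fy=2.2)
o=np.zeros((400,440+b.shape[1],3),np.uint8);o[:,:440]=a;o[:b.shape[0],440:]=b;cv2.imwrite("pics/w7.png",o)
E
```

```text
t 21.6 TCP [ 0.5511 -0.2136  0.1069] F [ 0.7  0.  -0.5] bowl(w) [ 0.5534 -0.2135] inl 0.63
white [44. 28.] r 52 ang 33 pxr 53
white [ 48. -28.] r 55 ang -31 pxr 43
white [ 9. 46.] r 47 ang 79 pxr 22
white [-58.  22.] r 62 ang 159 pxr 26
boxes ((268, 285, 77, 76), (379, 229, 32, 40))
```

View pics/w7.png

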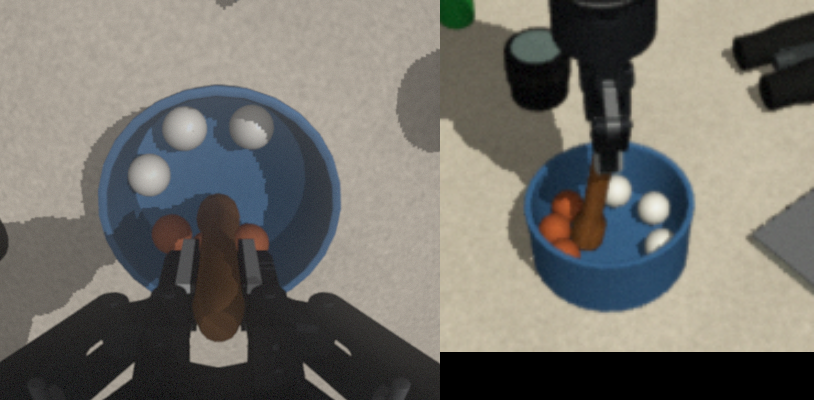

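Emit:
play_rows(
  increments=[0.3, 0, 0, 0, 0, 0, 0.6, 0.2, 0, 0, 0, 0, 0.73, 0.5, 0, 0, 0, 0, 0.73, 0.8, 0, 0, 0, 0, 0.73, 1.1, 0, 0, 0, 0, 0.73, 1.3, 0, 0, 0, 0, 0.73, 1.4, 0, 0, 0, 0, 0.73, 1.5, 0, 0, 0, 0, 0.73, 1.56, 0, 0, 0, 0, 0.73, 1.6, 0, 0, 0, 0],
)

```text
t: 23.05
tcp_pos: [0.5728, -0.2608, 0.1069]
orientation: [1.0, 0.0, 0.0, -0.0]
contact_force: [-0.0, 5.3, 1.1]
width: 0.196
```

```bash
python3 st.py
```

```text
t 23.1 TCP [ 0.5728 -0.2608  0.1069] F [-0.   5.3  1.1] bowl(w) [ 0.5535 -0.2141] inl 0.46
white [36. 41.] r 54 ang 49 pxr 48
white [ 9. 47.] r 47 ang 79 pxr 21
white [ 40. -20.] r 44 ang -27 pxr 24
white [-34. -22.] r 41 ang -147 pxr 24
boxes ((268, 284, 77, 77), (379, 229, 53, 51))
```

Emit:
play_rows(
  increments=[0, 0.06, 0, 0, 0, 0, 0, 0.12, 0, 0, 0, 0, 0, 0.18, 0, 0, 0, 0, 0, 0.22, 0, 0, 0, 0, 0, 0.22, 0, 0, 0, 0, 0, 0, 0, 0, 0, 0, 0, -0.4, 0, 0, 0, 0, 0, -0.8, 0, 0, 0, 0, 0, -1.2, 0, 0, 0, 0, 0, -1.4, 0, 0, 0, 0],
)

```text
t: 24.45
tcp_pos: [0.5728, -0.2183, 0.1069]
orientation: [1.0, 0.0, 0.0, -0.0]
contact_force: [-0.3, -0.5, -0.6]
width: 0.196
```

```bash
python3 st.py
```

```text
t 24.4 TCP [ 0.5728 -0.2183  0.1069] F [-0.3 -0.5 -0.6] bowl(w) [ 0.5536 -0.2184] inl 0.57
white [ 41. -19.] r 45 ang -25 pxr 24
white [40. 23.] r 46 ang 31 pxr 25
white [10. 46.] r 47 ang 78 pxr 22
white [-38.  22.] r 44 ang 150 pxr 27
boxes ((269, 286, 77, 78), (381, 234, 33, 46))
```

Emit:
play_rows(
  increments=[0, 0, -0.3, 0, 0, 0, 0, 0, -0.9, 0, 0, 0, 0, 0, -1.6, 0, 0, 0, 0, 0, -2.4, 0, 0, 0, 0, 0, -3.2, 0, 0, 0, 0, 0, -4, 0, 0, 0, 0, 0, -4.6, 0, 0, 0, 0, 0, -4.8, 0, 0, 0, 0, 0, -4.8, 0, 0, 0, 0, 0, -4.8, 0, 0, 0],
)

```text
t: 25.85
tcp_pos: [0.5723, -0.2194, 0.2499]
orientation: [1.0, -0.0, -0.001, -0.0]
contact_force: [-0.5, -1.0, -2.1]
width: 0.196
```

```bash
cat > tilt.py <<'E'
from h import *
def rodside():
    im=read_camera("side");cv2.imwrite("pics/side_cur.png",im);s=sense();h,sa,v=cv2.split(cv2.cvtColor(im,cv2.COLOR_BGR2HSV))
    c=get_calibration("side");P=np.linalg.inv(c["pose"])
    p=P[:3,:3]@s["tcp_pos"]+P[:3,3];uv=(c["K"]@p)[:2]/p[2]
    m=((h<14)&(sa>110));r=np.zeros_like(m);u,w=uv.astype(int);r[max(0,w-25):w+85,u-45:u+45]=1
    k=cnt(m&r)[0];mm=np.zeros(m.shape,np.uint8);cv2.drawContours(mm,[k],-1,1,-1)
    print("tcp px",uv.round(1),"TCP",s["tcp_pos"].round(4))
    pts=[]
    for y in range(*(lambda b:(b[1],b[1]+b[3]))(cv2.boundingRect(k)),3):
        x=np.nonzero(mm[y])[0]
        if len(x): pts.append((y,round(x.mean(),1),len(x)))
    print(pts)
    # rod axis lies in plane y=tcp y (pads hold it): rays onto it
    o=np.array(c["pose"])[:3,3]
    q=[]
    for y,x,n in pts:
        d=np.array(c["pose"])[:3,:3]@np.linalg.solve(c["K"],[x,y,1.]);w=o+d*(s["tcp_pos"][1]-o[1])/d[1];q.append((w[0],w[2]))
    q=np.array(q);print((q-s["tcp_pos"][[0,2]]).round(4).tolist());f=np.polyfit(q[1:-3,1],q[1:-3,0],1);print("dx/dz %.3f tilt deg %.1f"%(f[0],np.degrees(np.arctan(f[0]))))
rodside()
E
python3 tilt.py
python3 - <<'E'
from h import *
c=get_calibration("wrist");np.savez("cur.npz",K=c["K"],P=c["pose"]);cv2.imwrite("pics/w8.png",read_camera("wrist")); print(sense()["t"])
o=np.zeros((480,770,3),np.uint8);o[:,:440]=cv2.imread("pics/w8.png")[:,100:540];b=cv2.resize(cv2.imread("pics/side_cur.png")[180:380,240:350],None,fx=2.4,fy=2.4);o[:,440:440+b.shape[1]]=b[:480,:330];cv2.imwrite("pics/w8c.png",o)
E
```

```text
tcp px [318.7 227.9] TCP [ 0.5723 -0.2194  0.2499]
[(231, np.float64(311.0), 1), (234, np.float64(310.5), 2), (237, np.float64(313.0), 7), (240, np.float64(314.0), 9), (243, np.float64(312.5), 10), (246, np.float64(312.0), 9), (249, np.float64(310.5), 8), (252, np.float64(311.0), 9), (255, np.float64(310.0), 9), (258, np.float64(308.5), 10), (261, np.float64(308.5), 14), (264, np.float64(306.5), 12), (267, np.float64(309.0), 13), (270, np.float64(306.5), 16), (273, np.float64(305.0), 11), (276, np.float64(307.0), 9)]
[[-0.012, -0.0048], [-0.0129, -0.0106], [-0.009, -0.0169], [-0.0075, -0.0231], [-0.0099, -0.0289], [-0.0107, -0.035], [-0.0132, -0.0409], [-0.0125, -0.0472], [-0.0141, -0.0534], [-0.0167, -0.0595], [-0.0167, -0.066], [-0.0201, -0.0721], [-0.0161, -0.0792], [-0.0203, -0.0854], [-0.0229, -0.0918], [-0.0197, -0.099]]
dx/dz 0.137 tilt deg 7.8
25.95
```

Run:
```python
from h import *
im=cv2.imread("pics/w8.png");h,s,v=cv2.split(cv2.cvtColor(im,cv2.COLOR_BGR2HSV))
m=((h<14)&(s>100)&(v<110)).astype(np.uint8)
for u in(308,313,318,323,328):
    y=np.nonzero(m[100:400,u])[0]+100
    # longest run
    r=np.split(y,np.nonzero(np.diff(y)>2)[0]+1);r=max(r,key=len);print(u,r[0],r[-1],wray("cur.npz",u,r[0],.157).round(4))
print("before, rel TCP x:",wray("w4.npz",318,225,.155)[0]-.5567)
```

```text
308 373 386 [ 0.4643 -0.2104  0.157 ]
313 384 390 [ 0.4523 -0.2143  0.157 ]
318 371 377 [ 0.4664 -0.2184  0.157 ]
323 355 360 [ 0.4827 -0.2223  0.157 ]
328 377 397 [ 0.46   -0.2265  0.157 ]
before, rel TCP x: 0.014651974086997921
```

Run:
```python
from h import *
im=cv2.imread("pics/w8.png");hs=cv2.cvtColor(im,cv2.COLOR_BGR2HSV)
print([(y,*hs[y,316:321].mean(0).astype(int).tolist()) for y in range(180,330,6)])
r=hs[190:300,270:366];m=((r[...,0]<20)|(r[...,0]>172))&(r[...,1]>90)
for y in range(0,110,6):
    x=np.nonzero(m[y])[0]
    if len(x):print(190+y,270+x.min(),270+x.max(),len(x))
```

```text
[(180, 107, 67, 83), (186, 106, 71, 84), (192, 106, 87, 98), (198, 106, 97, 118), (204, 106, 100, 116), (210, 106, 99, 116), (216, 106, 101, 116), (222, 106, 103, 114), (228, 106, 104, 116), (234, 106, 102, 115), (240, 106, 107, 114), (246, 106, 105, 113), (252, 6, 114, 103), (258, 11, 81, 65), (264, 8, 80, 63), (270, 11, 68, 59), (276, 6, 69, 57), (282, 11, 73, 59), (288, 12, 76, 60), (294, 10, 66, 56), (300, 12, 70, 57), (306, 11, 72, 55), (312, 13, 85, 61), (318, 13, 78, 61), (324, 13, 89, 60)]
244 277 297 21
250 276 347 55
256 278 349 53
262 322 348 21
268 322 340 12
274 325 337 10
280 306 337 10
286 322 337 12
292 328 333 5
298 303 332 5
```

Run:
```python
from h import *
for v in(250,256):print(v,wray("cur.npz",318,v,.157)[0]-.5723)
```

```text
250 -0.0022987659078751443
256 -0.006653046779464211
```

Emit:
play_rows(
  increments=[0, -1, 0, 0, 0, 0, -0.2, -3, 0, 0, 0.05, 0, -0.4, -5, 0, 0, 0.1, 0, -0.6, -7, 0, 0, 0.15, 0, -0.6, -9, 0, 0, 0.19, 0, -0.6, -11, 0, 0, 0.19, 0, -0.6, -12.8, 0, 0, 0.19, 0, -0.6, -13.8, 0, 0, 0.19, 0, -0.6, -14.3, 0, 0, 0.19, 0, -0.6, -14.3, 0, 0, 0.19, 0],
)

```text
t: 27.2
tcp_pos: [0.5547, 0.2097, 0.2504]
orientation: [0.996, 0.0, 0.095, 0.0]
contact_force: [0.4, 0.4, -0.7]
width: 0.196
```

```bash
python3 tilt.py
python3 - <<'E'
from h import *
for z in(.12,.1035): go([.554,.210,z])
im=cv2.imread("pics/w8.png");np.save("w8bowl.npy",0)
E
```

```text
tcp px [288.3 113.5] TCP [0.5549 0.2085 0.2505]
[(118, np.float64(289.0), 3), (121, np.float64(287.5), 8), (124, np.float64(287.5), 8), (127, np.float64(287.5), 8), (130, np.float64(287.5), 6), (133, np.float64(288.0), 7), (136, np.float64(287.5), 6), (139, np.float64(288.0), 7), (142, np.float64(289.0), 7), (145, np.float64(290.0), 7), (148, np.float64(289.0), 9), (151, np.float64(289.5), 8)]
[[0.0011, -0.0108], [-0.0026, -0.0178], [-0.0029, -0.0251], [-0.0032, -0.0325], [-0.0035, -0.0399], [-0.0027, -0.0474], [-0.0041, -0.0549], [-0.0033, -0.0625], [-0.0013, -0.0703], [0.0008, -0.0782], [-0.0019, -0.0859], [-0.001, -0.0938]]
dx/dz -0.009 tilt deg -0.5
t 27.25 tcp [0.5549 0.2085 0.2505] -> [0.554, 0.21, 0.12] inc [-0.848 -0.052  4.266] [ 0.001 -0.189 -0.001] w 0.200 F [-0.5 -0.8 -0.6]
t 27.25 tcp [0.5549 0.2085 0.2505] -> [0.554, 0.21, 0.1035] inc [-0.951 -0.052  4.806] [ 0.001 -0.189 -0.001] w 0.200 F [-0.5 -0.8 -0.6]
```

Emit:
play_rows(
  increments=[-0.17, -0.05, 0.7, 0, 0, 0, -0.33, -0.05, 1.5, 0, 0, 0, -0.48, -0.05, 2.3, 0, 0, 0, -0.63, -0.05, 3.1, 0, 0, 0, -0.75, -0.05, 3.7, 0, 0, 0, -0.84, -0.05, 4.2, 0, 0, 0, -0.9, -0.05, 4.5, 0, 0, 0, -0.93, -0.05, 4.7, 0, 0, 0, -0.95, -0.05, 4.8, 0, 0, 0, -0.95, -0.05, 4.8, 0, 0, 0],
)

```text
t: 28.5
tcp_pos: [0.5541, 0.2111, 0.1042]
orientation: [0.995, -0.0, 0.095, -0.0]
contact_force: [0.2, -0.4, -1.2]
width: 0.193
```

Emit:
play_rows(
  increments=[-0.005, 0, 0.02, 0, 0, 0, -0.01, 0, 0.04, 0, 0, 0, -0.01, 0, 0.06, 0, 0, 0, -0.015, 0, 0.08, 0, 0, 0, -0.02, 0, 0.1, 0, 0, 0, -0.02, 0, 0.1, 0, 0, 0, -0.02, 0, 0.1, 0, 0, 0, -0.02, 0, 0.1, 0, 0, 0, -0.02, 0, 0.1, 0, 0, 0, -0.02, 0, 0.1, 0, 0, 0],
)

```text
t: 29.75
tcp_pos: [0.5543, 0.2112, 0.1015]
orientation: [0.995, -0.0, 0.095, -0.0]
contact_force: [-1.0, -0.9, 5.5]
width: 0.199
```

```bash
python3 tilt.py
```

```text
tcp px [290.5 170.7] TCP [0.5543 0.2111 0.1014]
[(175, np.float64(287.0), 1), (178, np.float64(290.5), 2), (181, np.float64(289.5), 6), (184, np.float64(290.0), 5), (187, np.float64(289.5), 6), (190, np.float64(289.5), 6), (193, np.float64(289.0), 5), (196, np.float64(290.5), 12), (199, np.float64(291.5), 14), (202, np.float64(290.5), 16), (205, np.float64(293.0), 17), (208, np.float64(290.0), 15), (211, np.float64(295.0), 7), (214, np.float64(299.5), 4)]
[[-0.0091, -0.0116], [-0.0008, -0.0208], [-0.0036, -0.0292], [-0.0027, -0.0381], [-0.0043, -0.0468], [-0.0046, -0.0557], [-0.0063, -0.0646], [-0.0028, -0.0739], [-0.0006, -0.0833], [-0.0035, -0.0924], [0.0026, -0.1022], [-0.0055, -0.111], [0.0072, -0.1216], [0.0187, -0.1323]]
dx/dz -0.031 tilt deg -1.8
```

Emit:
play_rows(
  increments=[0, 0, 0, 0, 0, 0, 0, 0, 0, 0, 0, 0, 0, 0, 0, 0, 0, 0, 0, 0, 0, 0, 0, 0, 0, 0, 0, 0, 0, 0, 0, 0, 0, 0, 0, 0, 0, 0, 0, 0, 0, 0, 0, 0, 0, 0, 0, 0, 0, 0, 0, 0, 0, 0, 0, 0, 0, 0, 0, 0],
  fingers=0,
)

```text
t: 31.05
tcp_pos: [0.554, 0.211, 0.101]
orientation: [0.995, -0.0, 0.095, -0.0]
contact_force: [-0.3, 0.1, 0.6]
width: 1.003
```

Emit:
play_rows(
  increments=[0.08, 0, -0.4, 0, 0, 0, 0.2, 0, -1, 0, 0, 0, 0.38, 0, -2, 0, 0, 0, 0.57, 0, -3, 0, 0, 0, 0.76, 0, -4, 0, 0, 0, 0.95, 0, -5, 0, 0, 0, 1.14, 0, -6, 0, 0, 0, 1.33, 0, -7, 0, 0, 0, 1.33, 0, -7, 0, 0, 0, 1.33, 0, -7, 0, 0, 0],
)

```text
t: 32.3
tcp_pos: [0.5532, 0.2109, 0.3153]
orientation: [0.995, -0.0, 0.095, -0.0]
contact_force: [-0.3, -1.0, -0.5]
width: 0.999
```

Run:
```python
from h import *
s=sense();print(s["t"],s["tcp_pos"],s["width"]);print(bowlbox())
t=read_camera("top");a=cv2.resize(read_camera("side")[130:380,220:380],None,fx=2.3,fy=2.3);w=read_camera("wrist")
b=cv2.resize(t[200:300,210:450],(430,179));w2=cv2.resize(w,(430,322))
o=np.zeros((575,800,3),np.uint8);o[:a.shape[0],:368]=a;o[:179,370:]=b;o[180:502,370:]=w2;cv2.imwrite("pics/fin.png",o)
```

```text
32.3 [0.55322102 0.21091125 0.31525921] 0.9992004493508324
((269, 286, 77, 78), (381, 229, 52, 51))
```

View pics/fin.png

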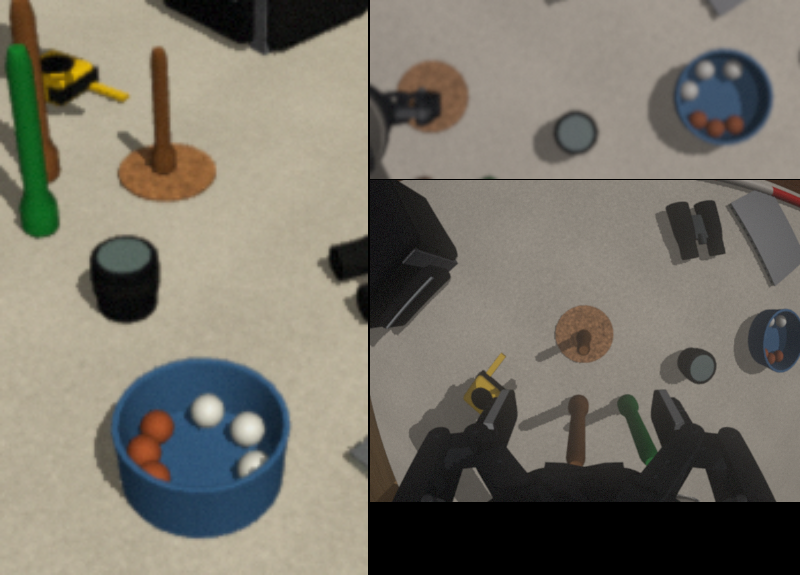

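Rod upright on the coaster and all six balls in the bowl, but the bowl sits about 7 mm off in x. There's plenty of time, so I'll nudge it back from outside with the closed fingers.

Run:
```python
from h import *
go([.45,-.219,.20])
```

```text
t 32.55 tcp [0.5533 0.2109 0.3142] -> [0.45, -0.219, 0.2] inc [-4.096 14.33   3.096] [ 0.    -0.189 -0.   ] w 0.999 F [-0.3 -0.4 -0.2]
```

Emit:
play_rows(
  increments=[0, 2, 0, 0, -0.05, 0, 0, 4, 0, 0, -0.1, 0, -0.5, 6, 0, 0, -0.15, 0, -1.2, 8, 0, 0, -0.189, 0, -2, 10, 0, 0, -0.189, 0, -2.8, 12, 0.5, 0, -0.189, 0, -3.5, 13.5, 1.5, 0, -0.189, 0, -4.1, 14.3, 3.1, 0, -0.189, 0, -4.1, 14.3, 3.1, 0, -0.189, 0, -4.1, 14.3, 3.1, 0, -0.189, 0],
  fingers=1,
)

```text
t: 33.8
tcp_pos: [0.4508, -0.2174, 0.2007]
orientation: [1.0, 0.0, 0.001, -0.0]
contact_force: [0.8, 0.5, 0.4]
width: -0.003
```

```bash
python3 st.py | head -1
python3 - <<'E'
from h import *
go([.45,-.219,.03])
E
```

```text
t 33.8 TCP [ 0.4508 -0.2174  0.2007] F [0.8 0.5 0.4] bowl(w) [ 0.5529 -0.2184] inl 1.00
t 33.95 tcp [ 0.4513 -0.2173  0.2014] -> [0.45, -0.219, 0.03] inc [-0.061  0.053  5.713] [ 0.001 -0.003  0.001] w -0.002 F [0.6 0.2 0.5]
```

Emit:
play_rows(
  increments=[0, 0.05, 0.8, 0, 0, 0, 0, 0.05, 1.8, 0, 0, 0, 0, 0.05, 2.8, 0, 0, 0, 0, 0.05, 3.8, 0, 0, 0, 0, 0.05, 4.7, 0, 0, 0, 0, 0.05, 5.4, 0, 0, 0, 0, 0.05, 5.7, 0, 0, 0, 0.2, 0.05, 5.7, 0, 0, 0, 0.35, 0.05, 5.7, 0, 0, 0, 0.45, 0.05, 5.7, 0, 0, 0],
)

```text
t: 35.2
tcp_pos: [0.4648, -0.2196, 0.0299]
orientation: [1.0, -0.0, 0.001, 0.0]
contact_force: [0.1, -0.6, -0.4]
width: -0.001
```

Emit:
play_rows(
  increments=[0.04, 0, 0, 0, 0, 0, 0.08, 0, 0, 0, 0, 0, 0.12, 0, 0, 0, 0, 0, 0.16, 0, 0, 0, 0, 0, 0.2, 0, 0, 0, 0, 0, 0.23, 0, 0, 0, 0, 0, 0.26, 0, 0, 0, 0, 0, 0.28, 0, 0, 0, 0, 0, 0.3, 0, 0, 0, 0, 0, 0.3, 0, 0, 0, 0, 0],
)

```text
t: 36.45
tcp_pos: [0.4725, -0.2195, 0.0291]
orientation: [1.0, -0.0, 0.0, -0.0]
contact_force: [-3.0, 0.4, 1.4]
width: -0.001
```

```bash
python3 st.py
```

```text
t 36.5 TCP [ 0.4725 -0.2195  0.0291] F [-3.   0.4  1.4] bowl(w) [ 0.553  -0.2184] inl 0.57
white [40. 22.] r 46 ang 28 pxr 36
white [ 42. -20.] r 46 ang -26 pxr 37
white [ 9. 47.] r 48 ang 79 pxr 37
white [-38.   6.] r 38 ang 170 pxr 97
boxes ((268, 286, 78, 78), (380, 229, 54, 52))
```

Just in contact, with 3 N on the tool. Pushing about 7 mm further, then backing off.

Emit:
play_rows(
  increments=[0.05, 0, 0, 0, 0, 0, 0.1, 0, 0, 0, 0, 0, 0.14, 0, 0, 0, 0, 0, 0.18, 0, 0, 0, 0, 0, 0.21, 0, 0, 0, 0, 0, 0.24, 0, 0, 0, 0, 0, 0.25, 0, 0, 0, 0, 0, 0.25, 0, 0, 0, 0, 0, 0.1, 0, 0, 0, 0, 0, -0.4, 0, 0, 0, 0, 0],
)

```text
t: 37.85
tcp_pos: [0.4612, -0.2193, 0.0293]
orientation: [1.0, 0.0, 0.001, 0.0]
contact_force: [-0.6, -0.0, -0.3]
width: -0.002
```

Emit:
play_rows(
  increments=[-0.3, 0, 0, 0, 0, 0, -0.3, 0, -0.8, 0, 0, 0, -0.3, 0, -2, 0, 0, 0, -0.3, 0, -3.5, 0, 0, 0, -0.3, 0, -5, 0, 0, 0, -0.3, 0, -6.5, 0, 0, 0, -0.3, 0, -8, 0, 0, 0, -0.3, 0, -8, 0, 0, 0, -0.3, 0, -8, 0, 0, 0, -0.3, 0, -8, 0, 0, 0],
)

```text
t: 39.1
tcp_pos: [0.451, -0.2193, 0.268]
orientation: [1.0, -0.0, -0.0, -0.0]
contact_force: [0.3, -0.5, -0.0]
width: 0.002
```

```bash
python3 st.py
python3 - <<'E'
from h import *
im=read_camera("side");h,s,v=cv2.split(cv2.cvtColor(im,cv2.COLOR_BGR2HSV));m=(h<16)&(s>140)&(v<105);m[:145]=0;m[225:]=0;m[:,:262]=0;m[:,320:]=0
print("rod side",cv2.boundingRect(cnt(m)[0]))
E
```

```text
t 39.1 TCP [ 0.451  -0.2193  0.268 ] F [ 0.3 -0.5 -0. ] bowl(w) [ 0.559  -0.2185] inl 1.00
white [11. 49.] r 50 ang 78 pxr 17
white [41. 22.] r 47 ang 28 pxr 15
white [ 41. -20.] r 45 ang -26 pxr 15
boxes ((272, 286, 77, 77), (381, 226, 52, 52))
rod side (280, 153, 16, 53)
```

Bowl is back to within about 2 mm of its start in both fixed cameras, the rod stands as placed, and the arm touches nothing.

```bash
python3 -c "
from plant import *
print(finish_job())"
```

```text
the job is handed in; nothing more can be done
None
```

I stirred the balls just over four turns clockwise with the rod's foot about 3 to 5 mm above the bowl floor. Then I stood the rod upright on the cork coaster again and handed the job in at about 39 s.

- **Balls:** The last picture showed all six in the bowl. The white ones had moved on by roughly 90°, and the terracotta ones now lie on the opposite part of the wall from where they started.
- **Bowl:** It slid up to about 13 mm during the stirring, because the balls wedged between the rod and the wall. I pushed it back, once from inside with the rod's foot and once from outside with the closed fingers. The last measurements put it within about 2 mm of its start, in all three cameras.
- **Rod:** It tilted about 11° in the grip during the stirring. I tilted the gripper to cancel that before setting it down. It stands upright, about 8 mm from its old spot on the coaster. A side-view check after the last bowl push showed it still standing.
- **Other things:** The lens, tape measure and decoy rods looked unmoved in the last picture. I did not measure them, nor check the mug and binoculars at the end.
- **Forces:** The forces I read at the end of moves were all under about 8 N; peaks within a move were not seen.
- **Weak check:** My automatic ball finder never picked out the terracotta balls and sometimes mistook gaps for white ones. I judged the balls' final places by eye, from the last picture.

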